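# Set the polariser dial to the red line and store it

### The job

On the grey polariser setter, push the dial round by its steel post with a fingertip until the dial's white index line points exactly at the red line of the scale, and leave it there. Only then press the green button right down and let it come up again. Push gently, without gripping the post; do not lift or shift the instrument, turn its scale ring, or disturb the things lying round it.

Things in the scene. Friction and masses are not known exactly. Their poses are not given: they have to be found in the camera images.
- setter: Grey instrument box, 150x210x45 mm (x, y, z of its own frame), about 3 kg, standing loose on four rubber feet. Origin: centre of its underside on the bench; z up, front faces its -x. The dial's axis is at (0, -30) mm in this frame, the green button at (0, +78) mm. Beside it on the left a beige cabinet, 409 mm high, has its nearest corner at about x = 0.45, y = 0.30 m; its right side runs from there to about x = 0.75, y = 0.13.
- dial_centre (a point): Centre of the dial's upper face, on its axis, 60.5 mm above the bench. The dial is a black knurled disc, 57 mm radius, 10 mm thick, with a white index line (4.5 mm wide, from 17 to 57 mm from the axis) and, opposite it, the steel post.
- dial (a joint): Angle of the dial in rad: the direction of its index line in the instrument's own frame, from that frame's x axis, growing anticlockwise seen from above. It turns either way, without stops for more than a full turn. Friction about 0.06 N m: some 1.5 N at the post turn it; it stays where it is left and does not coast.
- index_tip (a point): Outer end of the white index line, at the upper rim of the dial, 57 mm from the dial's axis.
- post: Steel post standing on the dial's face and turning with it, exactly opposite the index line, 45 mm from the dial's axis: 16 mm in diameter (flared foot, lowest 5 mm: 22 mm), 32 mm high. Origin: centre of its foot, 60.5 mm above the bench; its x axis points along the index line, z up.
- red_line (a point): Inner end of the red line (5 mm wide, 14 mm long, radial) on the aluminium scale ring round the dial; 57 mm from the dial's axis, 51 mm above the bench. The ring (146 mm diameter, thin black lines every 15 degrees) is clamped stiffly; where its red line lies differs every time.
- store_button (a joint): Travel of the green button in m: 0 up, 0.006 fully down; it springs back up.
- tape_roll: roll of white labelling tape, 66 mm across, 19 high, close to the instrument's front left corner; all in mm; loose bystander; origin: centre of its underside.
- relay_board: green relay board with blue and black blocks, 50x75x20, lying behind the instrument; all in mm; loose bystander; origin: centre of its underside.
- solder_reel: blue and white solder reel, 58 across, 38 high, standing left of the instrument; all in mm; loose bystander; origin: centre of its underside.
- screwdriver_1: yellow-handled screwdriver, 173 long, 25 thick, lying right of the instrument; all in mm; loose bystander; origin: centre of its underside.
- mouse: black computer mouse, 100x62x39; all in mm; loose bystander; origin: centre of its underside.
- foam_box: green plastic box, 94x119x47; all in mm; loose bystander; origin: centre of its underside.
- ipa_bottle: white dispenser bottle with blue cap, 64 across, 126 high; all in mm; loose bystander; origin: centre of its underside.
- fibre_cleaner: white cassette fibre cleaner, 110x75x32; all in mm; loose bystander; origin: centre of its underside.
- store_button_top (a point): Centre of the green button's top (28 mm diameter, in a black collar of 44 mm), 63 mm above the bench when up; it sinks 6 mm and needs about 5 N to go fully down.

How it is judged:
By the outcome, as a careful person would: the job done as asked, in the order asked, and still so for the second after the job is handed in, with the robot touching nothing.
It also fails if it takes over 67 s, if anything falls off the work surface, if the arm or the gripper's body presses on something with over 40 N, if the wrist force passes 120 N, or if a joint passes its speed limit or range.

### The arm

A 6-joint arm with a two-finger parallel gripper is mounted at the origin on the work surface; the furniture and walls round the work are solid. World frame = base frame: x ahead of the robot, y to its left, z up, the work surface at z = 0. Lengths are in m, angles in rad, forces in N, time in s.
With the tool pointing down it reaches from about 0.25 to 0.725 m from the base axis. Payload 4 kg.
Tool frame: the origin (TCP) lies at the very end of the fingers, on their centre line; the grasp point (between the pads) lies 19 mm behind it; z points along the fingers, y is the line along which they close (so a half turn about z gives the same grasp; the last joint's range is limited). The gripper opens to 85 mm and grips with 20 to 120 N. Pads are 22 mm wide; open, the fingers measure 114 mm over their backs; the gripper's body (76 mm by 85 mm) begins 54 mm behind the grasp point. The pads swing forward as they close: fully open they stand 13 mm farther back than shut.
Start: joints at [1.308, 0.241, 0.005, 1.335, 0, 1.571], TCP at [0.13, 0.483, 0.231] pointing down, gripper open.
Joint ranges: [-2.72, 2.72], [-1.05, 1.87], [-1.09, 1.28], [-1.99, 2.15], [-1.42, 1.44], [-3.14, 3.14]. Speed limits (rad/s): [2.79, 2.79, 3.14, 3.14, 3.14, 3.14].

### API

Orientations are given as a unit quaternion [x, y, z, w].
In Python, from workcell import bot, vision, workorder gives the robot as it stands.
- The arm moves only by the shell command python3 -m creep 'ROWS' [OPENING]. ROWS is JSON, a list of rows, each a list of 2 entries, a list of its own where there are three numbers: the shift along the tool's x, y, z in mm, then the turn, a rotation vector about the tool's x, y, z in rad. In form: [[[dx, dy, dz], [wx, wy, wz]], ...]. A call has 1 to 12 rows; each row shifts and turns the commanded pose from where the row before left it, along the tool's axes as they then stand; what a row does not reach is not made up. A row lasts 1/8 s, in which the tool goes at most 62.5 mm and 10.7 degrees, less where a joint would pass 70% of its speed; a pose out of reach is approached as far as the arm can. A call is refused whole if a number of a shift passes 62.5 or a number of a turn 0.188, either way. A call with a gripper value outside its range is refused whole. OPENING is the finger opening in mm, from 0 to 85.4, set as the call begins (- or left out, the last holds). The fingers move at their own pace and stop on an object; the grip force is fixed at half the most. Time passes only in rows, so rows that do not move let the fingers close. It gives the time, the measured TCP pose, the force, the opening and the grip force at its end, in the units of the state.
- bot.get_obs(): the state, without advancing time (a new reading comes with each control period).
- vision.camera(name): name is "scene" or "top" or "wrist"; returns a dict with "image" (480x640x3 uint8, blue, green, red), "z_map" (480x640 float32, m along the optical axis (not along the pixel's ray), 0 where there is no reading), "K" (3x3 intrinsics, pixels), "k1" (the pictures are not rectified: a ray, as slopes to the right and down, at radius r is drawn at 1 + k1 r^2 times it, then the intrinsics apply), "rvec" (rotation vector, rad) and "tvec" (3), from world to camera coordinates, as OpenCV has them; the wrist camera has in their place "tool_from_camera" (4x4, takes a point from camera to tool coordinates, whose origin is the TCP and whose axes are the flange's). Camera axes: x right, y down, z forward; pixel columns grow to the right and rows downward; lengths in m; the calibration is good to about 2 mm. A picture is of the moment at which its call begins: read the wrist's pose just before it.
- workorder.job_done(): hands the job in; it is judged then, once.
Trained networks look in a picture, given as the dict that the camera call returned (one of the last four; its "shot" number tells which), for a name from the list of things; names that differ only in an ending like _2 or _b are one class to them, and where a whole thing is asked for, a point or a joint stands for the part that bears it (a point fixed in the world has none). Each returns a list of dicts, best first, with "score" (0 to 1); they miss things now and then, are a little off and sometimes report something else, mostly with a low value. They report only what shows in the picture. A call takes as long as a camera call.
- vision.spot_in(picture, query): "position" ([column, row] in pixels, amid what is visible of it).
- vision.place_of(picture, query): "position" ([column, row] in pixels: a listed point, or the origin of a listed thing).
The state is a dict: "clock": time; "joint_pos": joint angles; "joint_vel": joint speeds; "tau": joint torques, N m; "eef_pos": TCP position; "tool_rot": TCP orientation; "ft_force": force on the tool from outside, world axes, zero at the start; "ft_torque": the same for the moment, N m; "grip_width": finger opening in m; "grasp_force": force on a finger pad.
Only numpy, scipy, OpenCV 4.12 (cv2) and the standard library are available. Lean on these libraries where they do the work, as an engineer would, in place of code of your own. Each camera call takes 0.05 s, during which the arm holds its last target. There are 200 camera calls.

## Working session

There is one attempt and no reset: what is moved stays moved. The work goes in short steps, Python scripts to look and compute and a shell command to move; the robot and the scene stay as the last step left them, time stands still between calls to the robot, and variables do not carry over. Pictures are saved under pics/ and viewed, at most 10 in all, crops included, and the job is handed in when it is done.

```bash
mkdir -p pics
cat > h.py <<'E'
import numpy as np, cv2
from workcell import bot, vision, workorder
from scipy.spatial.transform import Rotation as R
def cam_T(p, obs):
    "world_from_camera"
    if 'rvec' in p:
        M=cv2.Rodrigues(np.array(p['rvec'],float))[0]; t=np.array(p['tvec'],float).ravel()
        return M.T, -M.T@t
    A=np.array(p['tool_from_camera']); Rt=R.from_quat(obs['tool_rot']).as_matrix()
    return Rt@A[:3,:3], Rt@A[:3,3]+np.array(obs['eef_pos'])
def ray(p,obs,px):
    K=np.array(p['K']); xd=np.array([(px[0]-K[0,2])/K[0,0],(px[1]-K[1,2])/K[1,1]])
    u=xd.copy()
    for _ in range(20): u=xd/(1+p['k1']*(u@u))
    M,c=cam_T(p,obs); return c, M@np.array([u[0],u[1],1])
def atz(p,obs,px,z):
    c,d=ray(p,obs,px); return c+d*(z-c[2])/d[2]
def proj(p,obs,X):
    M,c=cam_T(p,obs); q=M.T@(np.array(X)-c); u=q[:2]/q[2]; u=u*(1+p['k1']*(u@u)); K=np.array(p['K'])
    return np.array([K[0,0]*u[0]+K[0,2],K[1,1]*u[1]+K[1,2]])
E
cat > a.py <<'E'
from h import *
o=bot.get_obs(); print(o['clock'],o['eef_pos'],o['tool_rot'],o['ft_force'],o['grip_width'])
Z=dict(setter=0,dial_centre=.0605,index_tip=.0605,post=.0605,red_line=.051,store_button_top=.063,tape_roll=0,solder_reel=0,relay_board=0,screwdriver_1=0,mouse=0,foam_box=0,ipa_bottle=0,fibre_cleaner=0)
for n in ['top','scene']:
    o=bot.get_obs();p=vision.camera(n); cv2.imwrite(f'pics/{n}0.png',p['image'])
    print(n,cam_T(p,o)[1])
    for k,z in Z.items():
        for r in vision.place_of(p,k)[:1]: print(k,round(r['score'],2),np.round(r['position']),np.round(atz(p,o,r['position'],z),4))
E
python3 a.py
```

```text
0.0 [0.12970443 0.48221493 0.23038742] [ 1.31009533e-01  9.91380516e-01 -1.07309571e-03 -1.50093668e-04] [-0.15646861  0.47382454  0.41609624] 0.08558353629481655
top [0.11578022 0.26112157 1.37763876]
setter 0.93 [354. 206.] [ 0.5354 -0.0055  0.    ]
dial_centre 0.91 [364. 200.] [ 0.5235 -0.0276  0.0605]
index_tip 0.69 [365. 177.] [ 0.5832 -0.0594  0.0605]
post 0.43 [365. 213.] [ 0.4841 -0.0153  0.0605]
red_line 0.71 [356. 216.] [0.4894 0.0106 0.051 ]
store_button_top 0.57 [330. 210.] [0.5307 0.0714 0.063 ]
tape_roll 0.64 [343. 257.] [0.4063 0.0844 0.    ]
relay_board 0.47 [342. 171.] [ 0.6516 -0.0175  0.    ]
screwdriver_1 0.72 [446. 200.] [ 0.4469 -0.2648  0.    ]
mouse 0.6 [322. 296.] [0.3253 0.1812 0.    ]
foam_box 0.55 [252. 305.] [0.377  0.3694 0.    ]
ipa_bottle 0.89 [276. 338.] [0.2677 0.3412 0.    ]
fibre_cleaner 0.6 [202. 318.] [0.3968 0.5114 0.    ]
scene [ 0.08423364 -0.56994556  0.70428039]
setter 0.87 [371. 285.] [ 0.5308 -0.0051  0.    ]
dial_centre 0.82 [383. 274.] [ 0.5312 -0.0389  0.0605]
index_tip 0.89 [408. 272.] [ 0.5758 -0.0593  0.0605]
post 0.63 [354. 273.] [ 0.4803 -0.0099  0.0605]
red_line 0.74 [352. 272.] [0.4858 0.0039 0.051 ]
store_button_top 0.69 [353. 235.] [0.541  0.0895 0.063 ]
tape_roll 0.93 [300. 276.] [0.4122 0.0917 0.    ]
solder_reel 0.56 [274. 238.] [0.4181 0.2362 0.    ]
relay_board 0.94 [424. 269.] [ 0.6609 -0.0201  0.    ]
screwdriver_1 0.89 [414. 401.] [ 0.4388 -0.2691  0.    ]
mouse 0.61 [247. 262.] [0.3307 0.1881 0.    ]
foam_box 0.56 [240. 211.] [0.3877 0.3755 0.    ]
ipa_bottle 0.91 [195. 233.] [0.26   0.3425 0.    ]
fibre_cleaner 0.79 [226. 185.] [0.3993 0.5093 0.    ]
```

Run:
```python
import cv2
a=cv2.imread('pics/scene0.png')
cv2.imwrite('pics/s1.png',cv2.resize(a[180:380,230:480],None,fx=3,fy=3,interpolation=cv2.INTER_CUBIC))
```

```text
(no output)
```

View pics/s1.png

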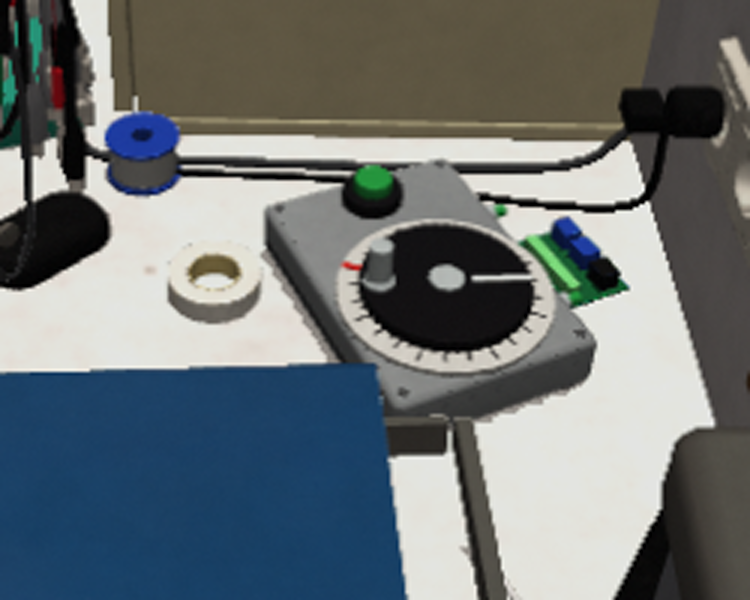

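View pics/top0.png

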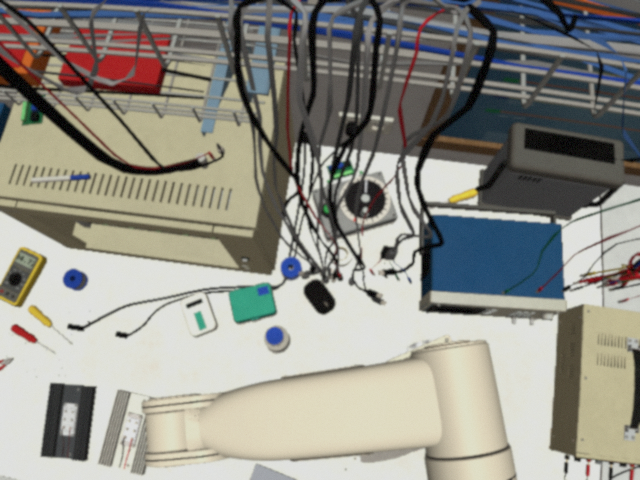

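The crop shows the post at (380,265), the index line at (500,278) and the red line at (352,266), near the post, so the dial needs a turn of about 160°. In the top view the setter is at (355,205), with cables seen across it. I need their heights.

View pics/scene0.png

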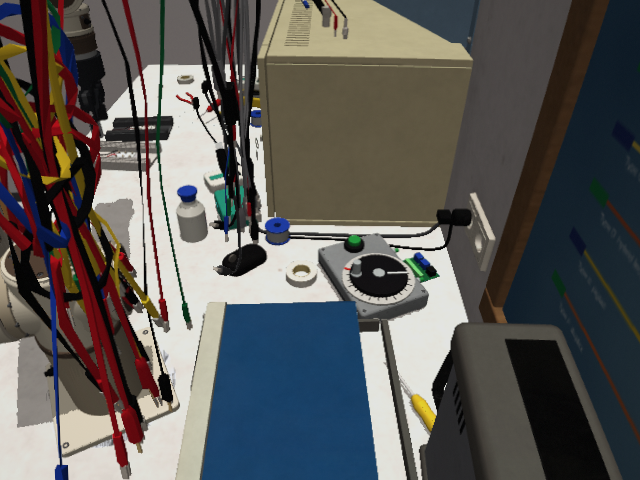

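Run:
```python
from h import *
# height map from both cameras: max z per 4cm cell around setter
for n in ['top','scene']:
    o=bot.get_obs();p=vision.camera(n);z=p['z_map'];M,c=cam_T(p,o);K=np.array(p['K'])
    v,u=np.mgrid[0:480,0:640]; pts=np.stack([u,v],-1).reshape(-1,1,2).astype(float)
    un=cv2.undistortPoints(pts,K,np.array([p['k1'],0,0,0.])).reshape(-1,2)
    P=np.c_[un,np.ones(len(un))]*z.reshape(-1,1); W=P@M.T+c; W=W[z.ravel()>0]
    H=np.zeros((14,17),int)
    for x,y,h in W:
        i=int((x-.2)//.04);j=int((y+.36)//.04)
        if 0<=i<14 and 0<=j<17: H[i,j]=max(H[i,j],int(h*1000))
    print(n,'cols y from -.36'); 
    for i in range(14): print(f'{.2+.04*i:.2f}',*['%4d'%k for k in H[i]])
```

```text
top cols y from -.36
0.20  175  172  174  174  172  967  998  172  249  638  220    8    8    9    7    7   85
0.24  173  174  173  174  174 1000 1024 1029 1026  719  779  786  530   16    7    8  129
0.28  172  173  175  175  974 1013 1000 1038 1079 1079 1035  962  690  683   28    9   84
0.32  104  104  174  948  998 1010 1005 1013 1017 1042 1065 1036 1030  967  421    8   51
0.36  304  104  104  101  951  959  967  978 1003 1031 1031 1038 1040 1037 1022  548   56
0.40  306   29  107  104  104  105    9  948  934  983  977 1022 1037 1037 1039 1023  408
0.44   44   29   30   14  103   88   54   65   69   54  961  975  992 1004 1022 1027 1027
0.48  145    7    8    9    8    8   65   66   96   68   53   55    8  968  966 1013 1027
0.52  683  520    6    7    7    9   64   68   69   67   71   71   12   13  949  961  962
0.56  683  681  688  684    7    6   56   66   64   66   52   51   14  605  605  602  533
0.60    0   42   44  622    6    7    7   32   42   48   50   50   10  553  602  605  606
0.64    0    0    0  604  605  604    7  167   20   21   14   13  414  556  556  604  607
[... 763 characters left out ...]
   17  102    3   51   64   95   62   49   48    5    9   41  411  410
0.48    0    0    3    3    4    3   63   64   95   63   60   59    4   12  410  411  411
0.52  611  616    0    3    4    3   63   65   66   64   70   69    9   12  411  411  411
0.56  612  618  608  599    4    4   52   64   65   63   50   48   11  411  411  495  494
0.60    0    0    0  587    3    3    3   34   16   46   49   46  280  411  411  443  483
0.64    0    0    0   36  582  576  189  173   20   20   11   12  410  410  411  490  412
0.68    0    0    0    0    0  571  565  555   89   29   12  410  411  411  491  491  411
0.72    0    0    0    0    0    0    0  554  545   69   69  410  411  411  492  490  411
```

The full scene shows cables hanging left of the setter near (235,100–230), plus a bundle around the robot base at (130,400) and thin ones ending near (185,320). A blue box stands in front right. I'll find the hanging cable positions below 0.6 m.

Run:
```python
from h import *
A=[]
for n in ['top','scene']:
    o=bot.get_obs();p=vision.camera(n);z=p['z_map'];M,c=cam_T(p,o);K=np.array(p['K'])
    v,u=np.mgrid[0:480,0:640]; pts=np.stack([u,v],-1).reshape(-1,1,2).astype(float)
    un=cv2.undistortPoints(pts,K,np.array([p['k1'],0,0,0.])).reshape(-1,2)
    W=(np.c_[un,np.ones(len(un))]*z.reshape(-1,1))@M.T+c; A.append(W[z.ravel()>0])
W=np.concatenate(A)
for lo,hi in [(.06,.2),(.2,.35),(.35,.6)]:
    print('count z',lo,hi,'rows x from -.2, cols y -.36...')
    S=W[(W[:,2]>lo)&(W[:,2]<hi)]
    H,_,_=np.histogram2d(S[:,0],S[:,1],bins=[np.arange(-.2,.61,.04),np.arange(-.36,.61,.04)])
    for i,r in enumerate(H.astype(int)): print('%.2f'%(-.2+.04*i),*['%3d'%k for k in r])
```

```text
count z 0.06 0.2 rows x from -.2, cols y -.36...
-0.20 259 379 259   0   0   0   0   0   0   0   0   0   0   0   0   0   0   0   0   0   0   0   0   0
-0.16 261 468   0   0   0   0   0   0   0   0   0   0   0   0   0   0   0   0   0   0   0   0   0   0
-0.12 466  85   0   0   0   0   0   0   0   0   0   0   0   0   0   0   0   0   0   0   0   0   0   0
-0.08 345   0   0   0   0   0   0 214 374   8   0   0   0   0   0   0   0   0   0   0   0   0   0   0
-0.04   0   0   0   0   0   0   0 1053   0   0   0   0   0   0   0   0   0   0   0   0   0   0   0   0
0.00  70  37   0   0   0   0   0 535   0   0   0   0   0   0   0   0   0   0   0   0   0   0   0   0
0.04 251 562 282   0   0   0   0 187 366   0   0   0   0   0   0   0   0   0   0   0   0   0   0   0
0.08 227 1223 1314 836 248   3   0   0   2   0   0   0   0   0   0   0   0   0   0   0   0   0   0   0
0.12 675 1355 1205 1118 1046 704 221   1   0   0   0   0   0   0   0   0   0   0   0   0   0   0   0   0
0.16 1257 1288 1171 1056 973 889 839 552   0   0   0   0   0   0   0   0   0   0   0   0   0   0   0   0
0.20 1345 1216 1098 1012 
[... 4459 characters left out ...]
0   0   0   0   0   0   0   0   0   0  97 1311 421  16   0   0   0   0   0   0   0   0   0
0.36   0   0   0   0   0   0   0   0   0   0   0   0   0 750 786  24   0   0   0   0   0   0   0   0
0.40   0   0   0   0   0   0   0   0   0   0   0   0   0   0 137  40 293   0   0   0   0   0   0   0
0.44   0   0   0   0   0   0   0   0   0   0   0   0   0   0   0 937 585 369  59   0   0   0   0   0
0.48   0   0   0   0   0   0   0   0   0   0   0   0   0   0 285 907 479 469 492 258  15   0   0   0
0.52 5870  23   0   0   0   0   0   0   0   0   0   0   0   0 952 443 481 427 464 493 417 197   0   0
0.56 206 5355 6054 1629   0   0   0   0   0   0   0   0   0 538 755 460 496 753 576 411 423 413 365 116
```

```bash
python3 -m creep '[[[0,-50,-20],[0,0,0]],[[0,-50,-20],[0,0,0]],[[-56,-4,-10],[0,0,0.14]],[[-56,-4,0],[0,0,0.14]],[[-56,-4,0],[0,0,0.14]],[[0,0,0],[0,0,0]]]' 0; python3 -c "
from h import *
o=bot.get_obs();print(o['joint_pos'],o['tau'])"
```

```text
clock: 2.45
eef_pos: [0.2553, 0.3078, 0.2815]
tool_rot: [0.338, 0.941, 0.0, 0.0]
ft_force: [-0.5, 0.8, 0.4]
grip_width: -0.0002
grasp_force: 0.0
[ 8.78842452e-01  2.26839289e-02 -1.19396255e-01  1.42829323e+00
 -5.82411169e-04  1.56934475e+00] [-1.28620483e+00 -2.68449622e+01  2.57462901e+01 -3.67744616e-02
 -2.57371115e-01  4.40728327e-04]
```

```bash
python3 -m creep '[[[-55,-4,0],[0,0,0.14]],[[-55,-4,0],[0,0,0.14]],[[-55,-4,0],[0,0,0.14]],[[0,0,0],[0,0,0]]]'; python3 -c "
from h import *
o=bot.get_obs();print(o['joint_pos'],o['tau'])"; python3 -m creep '[[[-55,-4,0],[0,0,0.14]],[[-55,-4,0],[0,0,0.14]],[[-55,-4,0],[0,0,0.14]],[[0,0,0],[0,0,0]]]'
python3 - <<'E'
from h import *
o=bot.get_obs();print(o['joint_pos'],o['tau'])
E
cat > m.py <<'E'
from h import *
import sys
o=bot.get_obs();p=vision.camera('wrist'); cv2.imwrite(f'pics/{sys.argv[1]}.png',p['image'])
Rt=R.from_quat(o['tool_rot']).as_matrix(); print('t',o['clock'],'tcp',np.round(o['eef_pos'],4),'toolx',np.round(Rt[:,0],3),'j6',o['joint_pos'][5],'F',np.round(o['ft_force'],1))
for k,z in dict(dial_centre=.0605,index_tip=.0605,post=.0605,red_line=.051,store_button_top=.063,setter=0).items():
    for r in vision.place_of(p,k)[:2]: print(k,round(r['score'],2),np.round(r['position'],1),np.round(atz(p,o,r['position'],z),4))
E
python3 m.py w1
```

```text
clock: 2.95
eef_pos: [0.3565, 0.1797, 0.2813]
tool_rot: [0.526, 0.85, -0.0, 0.0]
ft_force: [0.1, 0.8, 0.3]
grip_width: 0.0001
grasp_force: 0.0
[ 4.67017070e-01  2.16998032e-02 -1.20877542e-01  1.42833342e+00
 -1.52886612e-04  1.57501647e+00] [-1.38706561e+00 -2.67174518e+01  2.57164925e+01 -3.11942375e-02
 -2.61554131e-01  4.03781378e-03]
clock: 3.45
eef_pos: [0.397, 0.0212, 0.2813]
tool_rot: [0.691, 0.723, -0.0, -0.0]
ft_force: [0.3, 0.0, -0.1]
grip_width: -0.0001
grasp_force: 0.0
[ 5.33204542e-02  1.85216308e-02 -1.24157751e-01  1.42832009e+00
  8.55403882e-05  1.57955838e+00] [-1.46532845e+00 -2.65589797e+01  2.57125819e+01 -2.91873515e-02
 -2.68333023e-01  3.41629107e-03]
t 3.45 tcp [0.397  0.0212 0.2813] toolx [-0.045  0.999  0.   ] j6 1.5795583767369663 F [ 0.3  0.  -0.1]
dial_centre 0.42 [561.9 246.1] [ 0.6169 -0.0024  0.0605]
index_tip 0.71 [506.7 300.9] [ 0.5728 -0.0587  0.0605]
post 0.64 [419.6 250.6] [ 0.4834 -0.0126  0.0605]
red_line 0.92 [424.6 225.8] [0.4879 0.0087 0.051 ]
store_button_top 0.74 [490.5 155.9] [0.5359 0.0754 0.063 ]
setter 0.73 [450.1 229. ] [ 0.5283 -0.0043  0.    ]
```

View pics/w1.png

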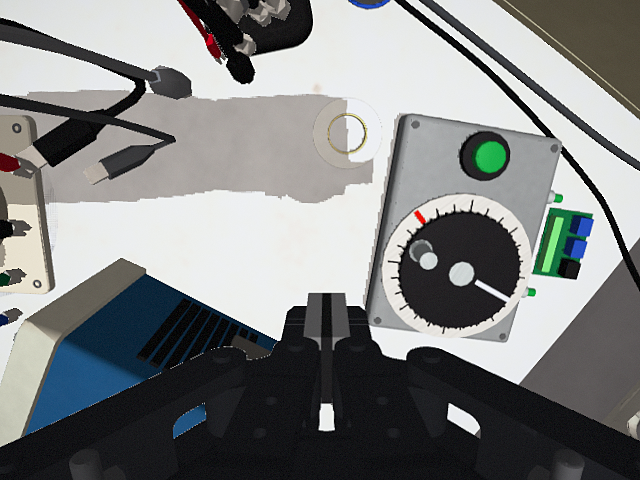

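The picture shows the hub at (462,273), index tip at (508,301), post at (420,248), red line at (420,217), button at (490,155). The dial has to turn about +157° (anticlockwise). I'll move the closed fingers above the far side of the post, with their flat side facing it.

```bash
python3 -m creep '[[[-4,50,30],[0,0,0]],[[-4,51,30],[0,0,0]],[[0,0,20],[0,0,0.175]],[[0,0,0],[0,0,0.175]],[[0,0,0],[0,0,0.17]],[[0,0,0],[0,0,0]],[[0,0,0],[0,0,0]]]'; python3 m.py w2
python3 - <<'E'
from h import *
o=bot.get_obs()
p=vision.camera('wrist')
for X in [(.5228,-.0329,.0605),(.4828,-.0123,.0925),(.4879,.0087,.051),(.536,.0754,.063)]: print(proj(p,o,X))
E
```

```text
clock: 4.68
eef_pos: [0.4983, 0.0201, 0.2014]
tool_rot: [0.852, 0.524, 0.0, 0.0]
ft_force: [-0.2, -0.0, 0.1]
grip_width: -0.0006
grasp_force: 0.0
t 4.675 tcp [0.4983 0.0201 0.2014] toolx [0.451 0.892 0.   ] j6 2.079401330494293 F [-0.2 -0.   0.1]
dial_centre 0.84 [391.7 275. ] [ 0.5251 -0.0305  0.0605]
index_tip 0.75 [468.  279.3] [ 0.5736 -0.0589  0.0605]
post 0.92 [331.  281.7] [ 0.4838 -0.0153  0.0605]
red_line 0.6 [320.1 245.3] [0.4879 0.0103 0.051 ]
store_button_top 0.81 [339.9 134.9] [0.5352 0.0741 0.063 ]
store_button_top 0.49 [393.9 277.4] [ 0.5258 -0.0319  0.063 ]
setter 0.6 [369.7 222.3] [ 0.5274 -0.0028  0.    ]
[389.87019446 278.12663969]
[327.79191338 294.75982193]
[320.7329927  246.35215372]
[339.29554172 131.46200088]
```

View pics/w2.png

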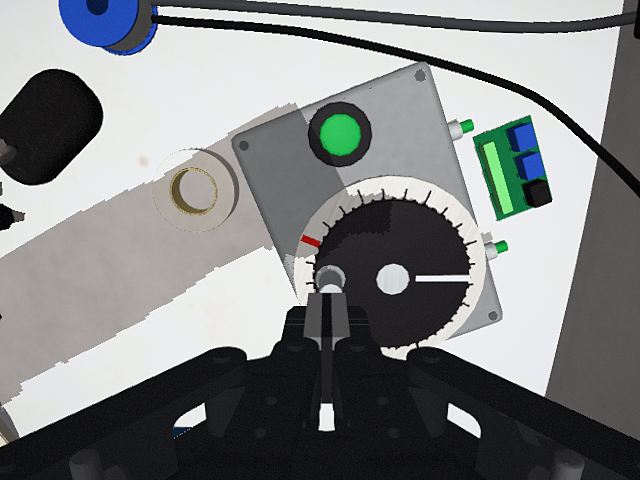

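The hub is at (392,278), the red line at (310,240), the post at (330,280) and the button at (340,135). The fingertip is about 35 mm behind the post, so I'll go down and approach.

```bash
python3 -m creep '[[[0,0,45],[0,0,0]],[[0,0,45],[0,0,0]],[[0,0,30],[0,0,0]],[[0,0,4],[0,0,0]],[[-5,0,0],[0,0,0]],[[-5,0,0],[0,0,0]],[[0,0,0],[0,0,0]]]'; python3 -m creep '[[[-2,0,0],[0,0,0]],[[-2,0,0],[0,0,0]],[[0,0,0],[0,0,0]],[[0,0,0],[0,0,0]]]'
```

```text
clock: 5.95
eef_pos: [0.4945, 0.0101, 0.0786]
tool_rot: [0.853, 0.522, 0.001, 0.001]
ft_force: [-1.1, 0.7, -0.4]
grip_width: 0.0002
grasp_force: 0.0
clock: 6.45
eef_pos: [0.492, 0.007, 0.0773]
tool_rot: [0.853, 0.522, -0.0, -0.0]
ft_force: [0.8, 0.7, -0.2]
grip_width: -0.0001
grasp_force: 0.0
```

```bash
python3 -m creep '[[[-2,0,0],[0,0,0]],[[-5.7,-1.9,0],[0,0,-0.12]],[[-5.7,-1.9,0],[0,0,-0.12]],[[-5.7,-1.9,0],[0,0,-0.12]],[[-5.7,-1.9,0],[0,0,-0.12]],[[0,0,0],[0,0,0]],[[0,0,0],[0,0,0]]]'; python3 m.py w3
```

```text
clock: 7.32
eef_pos: [0.4774, -0.0143, 0.0773]
tool_rot: [0.705, 0.709, -0.0, 0.0]
ft_force: [-0.6, -0.5, 0.4]
grip_width: 0.0
grasp_force: 0.0
t 7.325 tcp [ 0.4774 -0.0143  0.0773] toolx [-0.006  1.    -0.   ] j6 1.5346556680930383 F [-0.6 -0.5  0.4]
dial_centre 0.63 [440.  336.9] [ 0.5254 -0.0311  0.0605]
index_tip 0.73 [561.9 338.7] [ 0.5796 -0.0325  0.0605]
index_tip 0.6 [492.4  70.1] [0.5368 0.0754 0.0605]
post 0.41 [415.1 238.7] [0.5119 0.0119 0.0605]
red_line 0.91 [350.6 233.9] [0.4869 0.0114 0.051 ]
store_button_top 0.83 [492.7  69.5] [0.5359 0.0752 0.063 ]
```

```bash
python3 -m creep '[[[-5.8,-1.6,0],[0,0,-0.12]],[[-5.8,-1.6,0],[0,0,-0.12]],[[-5.8,-1.6,0],[0,0,-0.12]],[[-5.8,-1.6,0],[0,0,-0.12]],[[-5.8,-1.6,0],[0,0,-0.12]],[[-5.8,-1.6,0],[0,0,-0.12]],[[-5.8,-1.6,0],[0,0,-0.12]],[[0,0,0],[0,0,0]],[[0,0,0],[0,0,0]]]'; python3 m.py w4
```

```text
clock: 8.8
eef_pos: [0.4812, -0.0548, 0.0772]
tool_rot: [0.354, 0.935, 0.0, -0.0]
ft_force: [-0.8, 0.7, -0.3]
grip_width: 0.0003
grasp_force: 0.4
t 8.8 tcp [ 0.4812 -0.0548  0.0772] toolx [-0.749  0.663  0.   ] j6 0.6109101005564094 F [-0.8  0.7 -0.3]
dial_centre 0.84 [432.2 334.5] [ 0.5226 -0.0316  0.0605]
index_tip 0.95 [559.8 336.8] [0.5615 0.0094 0.0605]
post 0.19 [551.4 410.5] [ 0.5918 -0.0138  0.0605]
red_line 0.68 [452.8 261.8] [ 0.5067 -0.0054  0.051 ]
red_line 0.6 [452.1 203.7] [0.4865 0.0095 0.051 ]
setter 0.91 [453.2 257.9] [ 0.528  -0.0023  0.    ]
```

```bash
python3 -m creep '[[[-5.7,-1.6,0],[0,0,-0.12]],[[-5.7,-1.6,0],[0,0,-0.12]],[[-5.7,-1.6,0],[0,0,-0.12]],[[-5.7,-1.6,0],[0,0,-0.12]],[[-5.7,-1.6,0],[0,0,-0.12]],[[-5.7,-1.6,0],[0,0,-0.12]],[[-5.7,-1.6,0],[0,0,-0.12]],[[-5.7,-1.6,0],[0,0,-0.12]],[[-5.7,-1.6,0],[0,0,-0.12]],[[0,0,0],[0,0,0]],[[0,0,0],[0,0,0]]]'; python3 m.py w5
```

```text
clock: 10.52
eef_pos: [0.5258, -0.08, 0.0775]
tool_rot: [-0.177, 0.984, -0.0, 0.0]
ft_force: [-0.4, -0.6, 0.1]
grip_width: -0.0003
grasp_force: 0.0
t 10.525 tcp [ 0.5258 -0.08    0.0775] toolx [-0.937 -0.348 -0.001] j6 -0.5066542295988993 F [-0.4 -0.6  0.1]
dial_centre 0.61 [431.7 327.5] [ 0.5221 -0.0334  0.0605]
index_tip 0.93 [560.4 315.4] [0.4982 0.017  0.0605]
store_button_top 0.64 [628.8 420.9] [0.5341 0.0762 0.063 ]
setter 0.74 [557.8 317.9] [0.5136 0.0619 0.    ]
```

View pics/w5.png

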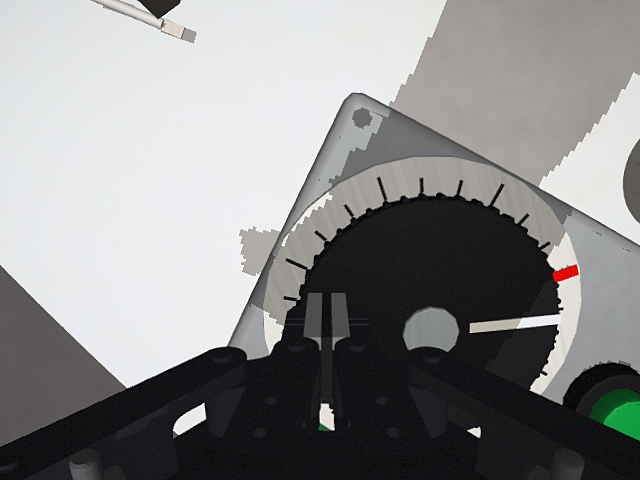

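The index line runs from (470,328) to (560,320) and the red line is at (566,273), so about 17° remain. I'll measure it by segmenting the picture.

```bash
cat > ang.py <<'E'
from h import *
import sys
C=np.array([.524,-.0315])
o=bot.get_obs();p=vision.camera('wrist'); im=p['image']
if len(sys.argv)>1: cv2.imwrite(f'pics/{sys.argv[1]}.png',im)
M,c=cam_T(p,o)
v,u=np.mgrid[0:480,0:640]
un=cv2.undistortPoints(np.stack([u,v],-1).reshape(-1,1,2).astype(float),np.array(p['K']),np.array([p['k1'],0,0,0.])).reshape(-1,2)
D=np.c_[un,np.ones(len(un))]@M.T
def at(z): return (c+D*((z-c[2])/D[:,2])[:,None])[:,:2]
def fit(mask,P):
    Q=P[mask.ravel()]; m=Q.mean(0); d=np.linalg.svd(Q-m,full_matrices=False)[2][0]; d*=np.sign(d@(m-C)); return m,d,Q
hsv=cv2.cvtColor(im,cv2.COLOR_BGR2HSV).astype(int)
P5,P6=at(.051),at(.0605)
r5=np.linalg.norm(P5-C,axis=1).reshape(480,640)
red=(hsv[...,1]>120)&((hsv[...,0]<10)|(hsv[...,0]>170))&(hsv[...,2]>80)&(r5<.085)&(r5>.045)
mr,dr,Q=fit(red,P5); aR=np.arctan2(*(mr-C)[::-1])
# bright things on the dial
q=P6-C; r=np.linalg.norm(q,axis=1).reshape(480,640); a=np.angle(np.exp(1j*(np.arctan2(q[:,1],q[:,0]).reshape(480,640)-aR)))
br=hsv[...,2]>110
mi,di,Qi=fit(br&(r>.022)&(r<.053)&(abs(a)<.6),P6)
g=np.degrees
print('red n',red.sum(),mr,'dir',g(np.arctan2(*dr[::-1])),'len',np.ptp(Q@dr),'idx n',len(Qi),mi,'dir',g(np.arctan2(*di[::-1])),'r',np.linalg.norm(mi-C),np.linalg.norm(mr-C))
hub=br&(r<.0135); print('hub',hub.sum(),P6[hub.ravel()].mean(0))
print('bearing from C: red',g(aR),'idx',g(np.arctan2(*(mi-C)[::-1])))
# index line tip vs red line by similar radius: lateral offset at r=57
E=mi+di*(.057-np.linalg.norm(mi-C)); Rr=mr+(C-mr)/np.linalg.norm(C-mr)*(np.linalg.norm(mr-C)-.057)
t=np.array([-np.sin(aR),np.cos(aR)]); print('tip',E,'redinner',Rr,'to turn CCW deg',g(((Rr-E)@t)/.057))
E
python3 ang.py
```

```text
red n 269 [0.48161603 0.01613306] dir 128.70945775122996 len 0.011527793263294894 idx n 723 [0.50702497 0.00184232] dir 115.75043725887086 r 0.037414730475059214 0.06375978319154404
hub 1760 [ 0.52289497 -0.0332393 ]
bearing from C: red 131.66273748043386 idx 116.98126099905866
tip [0.49851611 0.01948268] redinner [0.48610956 0.01108303] to turn CCW deg 14.929262923483149
```

```bash
sed -i 's/^C=.*/C=np.array([.5235,-.033])/' ang.py; python3 -m creep '[[[-2.3,-0.6,0],[0,0,-0.05]],[[-2.3,-0.6,0],[0,0,-0.05]],[[-2.3,-0.6,0],[0,0,-0.05]],[[-2.3,-0.6,0],[0,0,-0.05]],[[0,0,0],[0,0,0]],[[0,0,0],[0,0,0]],[[0,0,0],[0,0,0]]]'; python3 ang.py
```

```text
clock: 11.8
eef_pos: [0.5347, -0.0785, 0.0773]
tool_rot: [-0.275, 0.962, -0.0, -0.0]
ft_force: [0.1, -1.8, -0.5]
grip_width: 0.0001
grasp_force: 0.5
red n 212 [0.48133792 0.01649305] dir 126.060637187919 len 0.010269754879843995 idx n 714 [ 0.50142447 -0.00287874] dir 126.7401392839403 r 0.03734459687172994 0.06501694046044997
hub 1774 [ 0.52300298 -0.03348183]
bearing from C: red 130.42697109124606 idx 126.23726448793455
tip [0.48966687 0.01287225] redinner [0.48653674 0.01039029] to turn CCW deg 4.012976669995895
```

```bash
python3 -m creep '[[[-1.2,-0.3,0],[0,0,-0.025]],[[-1.2,-0.3,0],[0,0,-0.025]],[[0,0,0],[0,0,0]],[[0,0,0],[0,0,0]],[[0,0,0],[0,0,0]]]'; python3 ang.py w6
python3 - <<'E'
import cv2
a=cv2.imread('pics/w6.png')
cv2.imwrite('pics/w6c.png',cv2.resize(a[230:400,400:640],None,fx=3,fy=3,interpolation=cv2.INTER_CUBIC))
E
```

```text
clock: 12.48
eef_pos: [0.5372, -0.0774, 0.0773]
tool_rot: [-0.299, 0.954, 0.0, 0.0]
ft_force: [-0.6, -0.7, -0.4]
grip_width: 0.0001
grasp_force: 0.3
red n 213 [0.48143913 0.01648269] dir 127.21673236551575 len 0.009977468307628135 idx n 713 [ 0.49947542 -0.00416135] dir 130.2359563474262 r 0.037534628814741934 0.06494346726850729
hub 1828 [ 0.52321273 -0.03344762]
bearing from C: red 130.36492788702589 idx 129.79662344817535
tip [0.48690202 0.01069834] redinner [0.48658374 0.01043029] to turn CCW deg 0.4182670731823137
```

View pics/w6c.png

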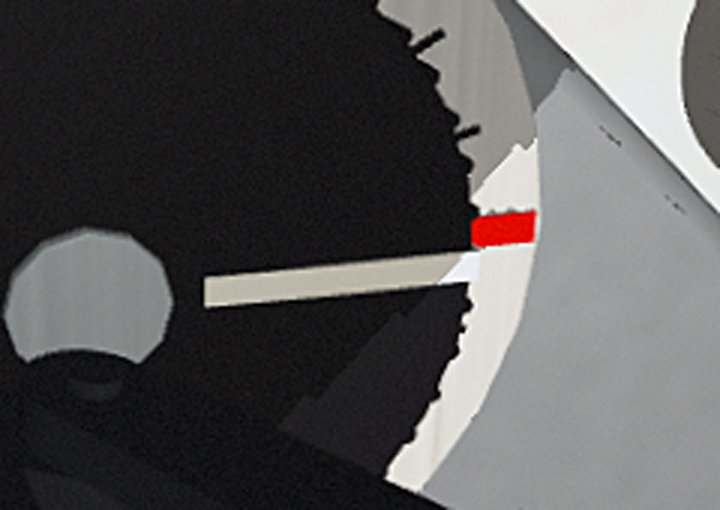

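In this slanted view the index line (470,268) ends beside the red line (505,230). That offset is parallax, because the dial face is 9.5 mm higher than the ring. I'll back off and check from straight above.

```bash
python3 -m creep '[[[5,0,0],[0,0,0]],[[10,0,0],[0,0,0]],[[0,0,-40],[0,0,0]],[[0,0,-50],[0,0,0]],[[0,0,-40],[0,0,0]],[[0,0,0],[0,0,0]]]'
python3 - <<'E'
from h import *
o=bot.get_obs();p=vision.camera('wrist');print(np.round(p['tool_from_camera'],3)); M,c=cam_T(p,o)
Rt=R.from_quat(o['tool_rot']).as_matrix(); print(o['eef_pos'],c,M[:,2],'shift in tool mm to put camera over tip:',1000*Rt.T@(np.array([.492,.004,c[2]])-c))
E
```

```text
clock: 13.28
eef_pos: [0.5268, -0.0869, 0.2114]
tool_rot: [-0.299, 0.954, -0.002, 0.004]
ft_force: [0.0, -0.6, -0.2]
grip_width: -0.0005
grasp_force: 0.0
[[ 0.    -0.965 -0.263  0.067]
 [ 1.     0.    -0.     0.001]
 [ 0.    -0.263  0.965 -0.142]
 [ 0.     0.     0.     1.   ]]
[ 0.5267842  -0.08685495  0.21135853] [ 0.47060835 -0.12422637  0.3525235 ] [ 0.22392196  0.14860684 -0.96321076] shift in tool mm to put camera over tip: [-9.06930909e+01  9.31362881e+01  2.17136764e-02]
```

```bash
python3 -m creep '[[[-30,28,0],[0,0,0]],[[-29,28,0],[0,0,0]],[[0,0,0],[0,0.133,0]],[[0,0,0],[0,0.133,0]],[[0,0,0],[0,0,0]],[[0,0,0],[0,0,0]],[[0,0,0],[0,0,0]]]'; python3 ang.py w7;  python3 -c "
from h import *
o=bot.get_obs();p=vision.camera('wrist');print(cam_T(p,o)[1])
import cv2
a=cv2.imread('pics/w7.png')
cv2.imwrite('pics/w7c.png',cv2.resize(a[130:330,230:470],None,fx=3,fy=3,interpolation=cv2.INTER_CUBIC))"
```

```text
clock: 14.2
eef_pos: [0.5407, -0.0072, 0.208]
tool_rot: [-0.296, 0.946, -0.04, -0.126]
ft_force: [-0.3, 1.5, -0.1]
grip_width: 0.0001
grasp_force: 0.0
red n 106 [0.48257133 0.0164669 ] dir 129.59564319017525 len 0.01213997101845743 idx n 282 [ 0.49984637 -0.00394154] dir 130.15462442376784 r 0.03746849472677118 0.06420382175347823
hub 825 [ 0.52440824 -0.03319111]
bearing from C: red 129.60418652835943 idx 129.1456353689838
tip [0.48725143 0.01098653] redinner [0.48716362 0.0109166 ] to turn CCW deg 0.11281268418701444
[ 0.51820516 -0.02213748  0.36222846]
```

View pics/w7c.png

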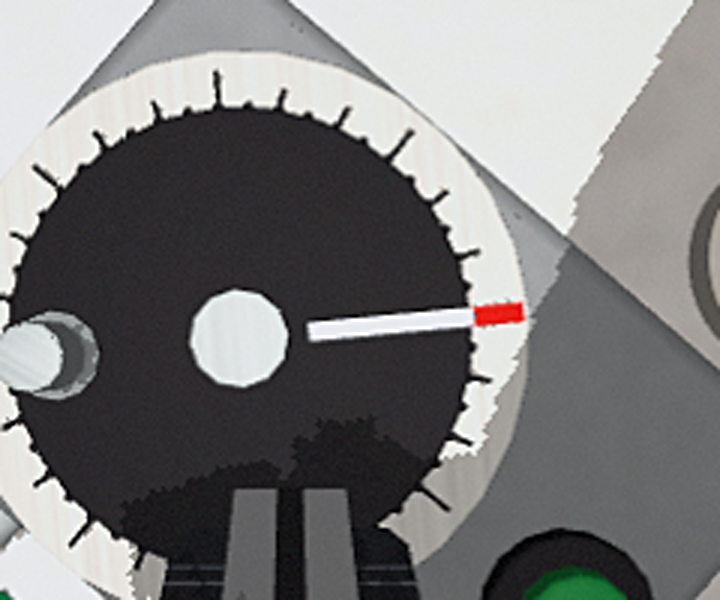

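Seen from straight above, the white index line (310,332)→(473,318) runs on into the red line (475–523,314). The error is 0.1–0.4°, which is well aligned. Next is the button, at about (0.5356, 0.0751).

```bash
python3 -m creep '[[[0,0,0],[0,-0.133,0]],[[0,0,0],[0,-0.133,0]],[[-21,35,0],[0,0,0]],[[-22,35,0],[0,0,0]],[[0,0,50],[0,0,0]],[[0,0,50],[0,0,0]],[[0,0,30],[0,0,0]],[[0,0,0],[0,0,0]],[[0,0,0],[0,0,0]]]'; python3 m.py w8
```

```text
clock: 15.42
eef_pos: [0.5379, 0.0754, 0.0792]
tool_rot: [-0.299, 0.954, -0.0, 0.002]
ft_force: [0.5, 0.2, 0.8]
grip_width: 0.0001
grasp_force: 0.0
t 15.425 tcp [0.5379 0.0754 0.0792] toolx [-0.822 -0.57  -0.003] j6 -0.46749244785077987 F [0.5 0.2 0.8]
dial_centre 0.94 [113.1 113.8] [ 0.5226 -0.0328  0.0605]
index_tip 0.67 [256.9 101.1] [0.4883 0.0104 0.0605]
post 0.92 [  5.7 135.2] [ 0.5541 -0.0665  0.0605]
red_line 0.69 [263.3 103. ] [0.4878 0.0112 0.051 ]
red_line 0.2 [  8.  130.7] [ 0.5561 -0.0725  0.051 ]
store_button_top 0.8 [328.  295.3] [0.5354 0.0751 0.063 ]
setter 0.67 [212.7 159.8] [ 0.5286 -0.0033  0.    ]
setter 0.27 [327.1 294.3] [0.5564 0.0893 0.    ]
```

View pics/w8.png

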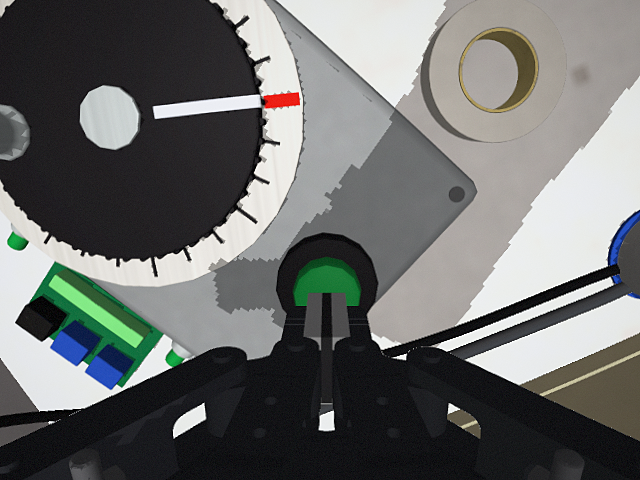

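The fingertip is over the button at (327,290), and the index (262,101) is still on the red line (282,100). I'll centre and press slowly.

```bash
python3 -m creep '[[[2,1.4,6],[0,0,0]],[[0,0,6],[0,0,0]],[[0,0,3],[0,0,0]],[[0,0,2],[0,0,0]],[[0,0,2],[0,0,0]],[[0,0,1],[0,0,0]],[[0,0,0],[0,0,0]],[[0,0,0],[0,0,0]]]'
```

```text
clock: 16.77
eef_pos: [0.5341, 0.0755, 0.0607]
tool_rot: [-0.299, 0.954, -0.0, 0.001]
ft_force: [-8.9, -0.5, 23.3]
grip_width: -0.0002
grasp_force: 12.0
```

```bash
cat > g.py <<'E'
from h import *
import sys
o=bot.get_obs();p=vision.camera('wrist');im=p['image'];cv2.imwrite(f'pics/{sys.argv[1]}.png',im);M,c=cam_T(p,o)
un=cv2.undistortPoints(np.stack(np.mgrid[0:480,0:640][::-1],-1).reshape(-1,1,2).astype(float),np.array(p['K']),np.array([p['k1'],0,0,0.])).reshape(-1,2)
W=(np.c_[un,np.ones(len(un))]*p['z_map'].reshape(-1,1))@M.T+c
h=cv2.cvtColor(im,cv2.COLOR_BGR2HSV); B=np.array([.5356,.0751]); rr=np.linalg.norm(W[:,:2]-B,axis=1); ok=p['z_map'].ravel()>0
g=((h[...,0]>45)&(h[...,0]<75)&(h[...,1]>120)).ravel()
k=ok&g&(rr<.02); print('green z',k.sum(),np.percentile(W[k,2],[5,50,95]))
k=ok&(h[...,2].ravel()<70)&(rr<.0225)&(rr>.0155); print('collar z',k.sum(),np.percentile(W[k,2],[5,50,95]))
k=ok&(rr>.03)&(rr<.035);print('box z',np.percentile(W[k,2],[5,25,50,75]))
print(o['eef_pos'],o['ft_force'])
E
python3 g.py w9; python3 -c "
import cv2
a=cv2.imread('pics/w9.png');cv2.imwrite('pics/w9c.png',cv2.resize(a[200:400,220:460],None,fx=3,fy=3,interpolation=cv2.INTER_CUBIC))"
```

```text
green z 967 [0.05631218 0.05894406 0.06036962]
collar z 15946 [0.05508229 0.13040466 0.15105683]
box z [0.04324409 0.04420214 0.11509983 0.12445763]
[0.53411021 0.07553045 0.06071157] [-8.85241261 -0.49792913 23.26440797]
```

View pics/w9c.png

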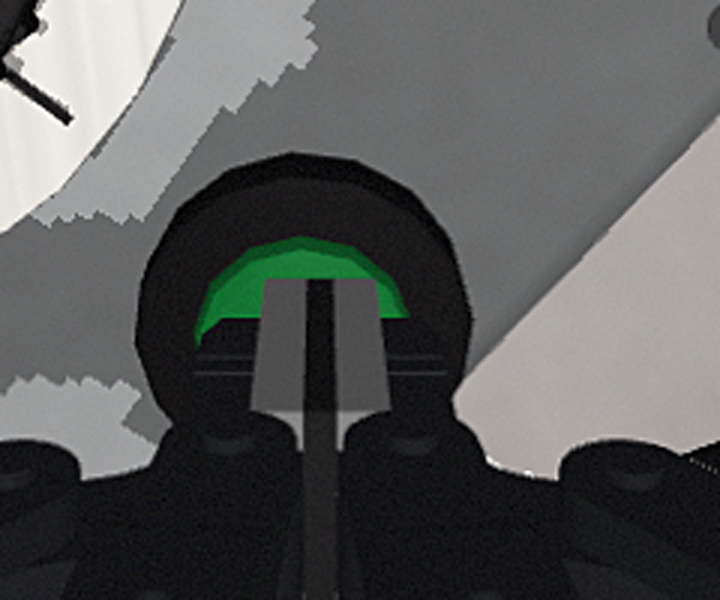

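The fingertip stopped at z=0.0607 under 23 N. Closed, the fingers measure about 33×22 mm, wider than the 28 mm button, so they probably rest on the collar. I'll lift and measure the collar height.

```bash
python3 -m creep '[[[0,0,-3],[0,0,0]],[[0,0,-15],[0,0,0]],[[30,0,-30],[0,0,0]],[[30,0,-20],[0,0,0]],[[0,0,0],[0,0,0]],[[0,0,0],[0,0,0]]]'
cat >> g.py <<'E'
for a,b in [(0,.012),(.015,.017),(.017,.019),(.019,.021),(.021,.023),(.024,.028)]:
    k=ok&(rr<b)&(rr>=a)&(W[:,2]<.075); print(a,b,k.sum(),np.round(np.percentile(W[k,2],[5,50,95]),4))
E
python3 g.py w10; python3 ang.py
python3 -c "
import cv2
a=cv2.imread('pics/w10.png');cv2.imwrite('pics/w10c.png',cv2.resize(a[140:380,200:520],None,fx=2.4,fy=2.4,interpolation=cv2.INTER_CUBIC))"
```

```text
clock: 17.58
eef_pos: [0.4857, 0.0414, 0.1253]
tool_rot: [-0.299, 0.954, -0.0, 0.0]
ft_force: [0.9, 0.0, 0.1]
grip_width: 0.0001
grasp_force: 0.0
red n 236 [0.48245963 0.01610451] dir 130.58840170879472 len 0.014279668586770655 idx n 539 [ 0.49970462 -0.004021  ] dir 129.9957224319059 r 0.03749669962224833 0.06399660631255547
hub 1521 [ 0.5246907  -0.03339334]
bearing from C: red 129.8880681151472 idx 129.39027497957116
tip [0.48716925 0.01092033] redinner [0.48694648 0.01073603] to turn CCW deg 0.29062722129608737Traceback (most recent call last):
  File "g.py", line 8, in <module>
    k=ok&g&(rr<.02); print('green z',k.sum(),np.percentile(W[k,2],[5,50,95]))
                                             ~~~~~~~~~~~~~^^^^^^^^^^^^^^^^^^
    return _quantile_unchecked(
        a, q, axis, out, overwrite_input, method, keepdims, weights)
    return _ureduce(a,
                    func=_quantile_ureduce_func,
    ...<5 lines>...
                    overwrite_input=overwrite_input,
                    method=method)
    r = func(a, **kwargs)
    result = _quantile(arr,
                       quantiles=q,
    ...<2 lines>...
                       out=out,
                       weights=wgt)
    slices_having_nans = np.isnan(arr[-1, ...])
                                  ~~~^^^^^^^^^
IndexError: index -1 is out of bounds for axis 0 with size 0
```

View pics/w10c.png

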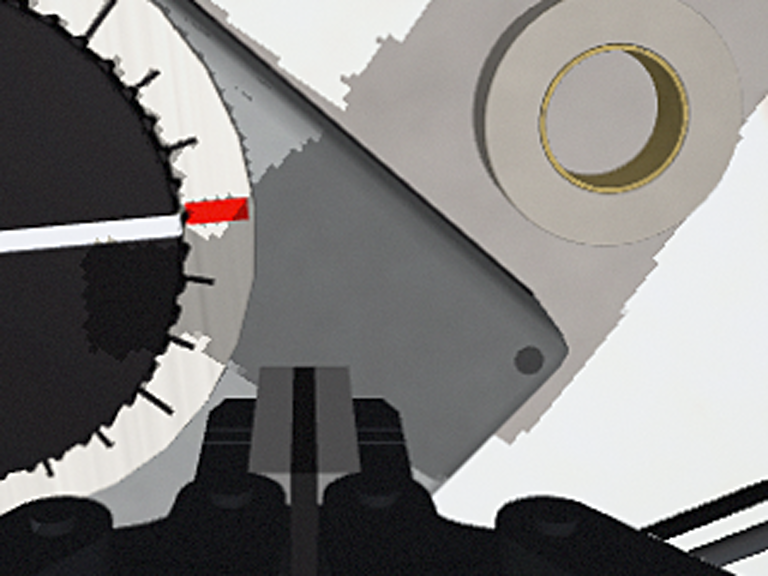

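No picture views are left, so I'll work from numbers only from here. The index (183,225) still meets the red line (215,210). Moving back past the button will let me measure its collar.

```bash
python3 -m creep '[[[-50,0,-10],[0,0,0]],[[-50,0,-10],[0,0,0]],[[0,0,0],[0,0,0]],[[0,0,0],[0,0,0]]]'; python3 g.py w11
```

```text
clock: 18.18
eef_pos: [0.5663, 0.0985, 0.1437]
tool_rot: [-0.299, 0.954, 0.0, -0.002]
ft_force: [-0.2, -0.2, 0.5]
grip_width: 0.0004
grasp_force: 0.0
green z 2100 [0.06384978 0.06572227 0.06696009]
collar z 5268 [0.05492717 0.21481819 0.23856338]
box z [0.04282594 0.04396719 0.1579448  0.19137703]
[0.56631761 0.09851409 0.14374317] [-0.22032035 -0.18539868  0.52674268]
0 0.012 1600 [0.0648 0.0659 0.067 ]
0.015 0.017 658 [0.0548 0.0559 0.057 ]
0.017 0.019 741 [0.0549 0.0559 0.0569]
0.019 0.021 760 [0.0546 0.0557 0.0568]
0.021 0.023 464 [0.0434 0.0545 0.0564]
0.024 0.028 1794 [0.042  0.0439 0.0451]
```

The green top went from z≈0.066 up to about 0.059 pressed, roughly its full 6 mm travel, and it is up again. The collar at 0.056 was never touched. The index is still within about 0.4° of the red line and the setter hasn't moved, so I'm handing it in.

```bash
python3 -c "
from h import *
print(workorder.job_done())"
```

```text
the job is handed in; nothing more can be done
None
```

The job is handed in: the dial's index points at the red line to within about 0.4° by camera, and after that the green button was pressed fully down, by its measured drop of about 6 mm, and came back up. I viewed 11 pictures, one over the limit of 10.

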